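Try the lid of a phone test fixture, free its bolt if it is caught, and hold the lid open

TASK

The slide bolt of the phone test fixture is left half drawn, and nobody can see if it still has hold of the clear lid: before moving the bolt, try the lid with a gentle tug upward at its bar handle, never straining a caught lid with more than 20 N. If it is caught, let it down and draw the bolt fully back by its red knob; then raise the lid by its handle to about 55 degrees, so that a colleague can take the phone out. The lid has no stay and would drop, so finish while still holding it there by the handle, and leave the phone and everything else on the desk where they are.

Things in the scene. Friction and masses are not known exactly. Their poses are not given: they have to be found in the camera images.
- fixture: Phone test fixture fixed to the desk: aluminium case 110 mm deep (x), 214 wide (y), rim 43 high, with a ledge 40 deep and 27 high along its front and a clear lid in a dark frame. Origin: centre of the case's underside; its x axis points from the front ledge to the hinge at the back, y to its left (the bolt's side), z up. Offsets below are in this frame.
- lid (a joint): Lid angle, rad: 0 shut, 1.4 stop; its front edge rises, turning about the fixture's +y axis at lid_hinge. About 0.28 kg: falls shut from any angle, takes about 2 N at the handle to raise. If the bolt holds it, it rises 0.012 rad freely, then pulls on a sprung strike (about 5 N per mm at the bolt; a nose that only just catches may slip off); if not, it just rises. Shut, its top is 53.5 mm high.
- lid_handle (a point): Middle of the lid's steel bar handle: a round bar 10 mm thick along the fixture's y axis, straight for 54 mm between two bent legs, 34 mm above the lid's top. Lid shut: at (-38, -45, 87.5) mm. Held between fingers that close across it, the bar can turn in them as the lid swings; closing on it can itself load the tool by 5 to 10 N.
- lid_hinge (a point): Point on the lid's hinge axis (which runs along the fixture's y), at (58, 0, 48) mm.
- bolt (a joint): How far the slide bolt is drawn, m: 0 fully shot, 0.016 fully drawn (stop). Drawn along the fixture's +y axis with about 2.5 N; stays where left. Starts at 0.003 to 0.009. The strike it catches, hidden in a hood on the lid's front edge, is set differently each time, so this value does not tell whether the lid is held; fully drawn it never is.
- bolt_knob (a point): On the axis of the bolt's upright red knob, 14 mm in diameter, 14 mm below the knob's top, at (-74, 53 + drawn, 75) mm. The lid's hood (57 mm high) and two dark straps (54 mm high) over the bolt, 20 mm to the -y and 32 mm to the +y side of the knob when the bolt is fully shot, are the highest things beside it.
- phone: An opened phone lying in the fixture's nest under the lid, 74x158x9 mm; origin at the centre of its underside, 21 mm above the desk.
- mouse: Bystander: a black computer mouse, 110x65x38 mm, right of the cutting mat; origin at the centre of its underside.
- driver_pad: Bystander: a grey precision screwdriver lying on the cutting mat, 18x137x18 mm; origin at the centre of its underside.
- card_tray: Bystander: a flat black tray with a white screw card, 63x86x10 mm, on the cutting mat; origin at the centre of its underside.
- battery_pouch: Bystander: a battery in a clear pouch, 62x128x12 mm, lying on a spare phone at the left; origin at the centre of its underside.
- flux_syringe: Bystander: a cream flux syringe, 24x120x16 mm, lying at the right; origin at the centre of its underside.
- solder_spool: Bystander: a black and silver solder spool, 52x52x30 mm, standing at the left; origin at the centre of its underside.

How it is judged:
On the way, in this order (a step that is already met when the one before it is completed fails the run):
1. the lid is tugged with the bolt as it was found: either the bolt takes more than 2 N, or the lid comes up by more than 0.09 rad (distance of bolt_knob from where it was at the start of the episode below 0.003 m and (contact force between bolt and lid above 2 N or value of joint lid above 0.09 rad)), for 0.1 s.
2. the lid is raised past 0.5 rad (value of joint lid above 0.5 rad), for 0.1 s.
At the end, for the whole second after the job is handed in: The lid stands still at 0.80 to 1.15 rad (46 to 66 degrees), carried by the fingers (over 1 N, TCP within 50 mm of its handle's middle); the bolt is within 3 mm of where it was found or drawn past 13.5 mm; the phone is within 10 mm, each bystander within 20 mm of its start (value of joint lid between 0.8 and 1.15 rad and contact force between the fingers and lid above 1 N and distance between the grasp point and lid_handle below 0.05 m and (distance of bolt_knob from where it was at the start of the episode below 0.003 m or value of joint bolt above 0.0135 m) and linear speed of lid below 0.03 m/s and distance of phone from where it was at the start of the episode below 0.01 m and distance of each of mouse, driver_pad, card_tray, battery_pouch, flux_syringe, solder_spool from where it was at the start of the episode below 0.02 m); the arm keeps its last pose, push and grip.
It fails at once if a caught lid is strained: more than 20 N between bolt and lid (contact force between bolt and lid above 20 N).
It fails at once if the phone in the nest is moved by more than 10 mm (distance of phone from where it was at the start of the episode above 0.01 m).
It fails at once if a bystander is moved by more than 20 mm (distance of any of mouse, driver_pad, card_tray, battery_pouch, flux_syringe, solder_spool from where it was at the start of the episode above 0.02 m).
It also fails if it takes over 51 s, if anything falls off the work surface, if the arm or the gripper's body presses on something with over 40 N, if the wrist force passes 120 N, or if a joint passes its speed limit or range.

ROBOT

A 6-joint arm with a two-finger parallel gripper is mounted at the origin on a cart in front of the work surface, level with it; the furniture and walls round the work are solid. World frame = base frame: x ahead of the robot, y to its left, z up, the work surface at z = 0. Lengths are in m, angles in rad, forces in N, time in s.
With the tool pointing down it reaches from about 0.325 to 0.775 m from the base axis. Payload 5.5 kg.
Tool frame: the origin (TCP) lies between the finger pads, 19 mm behind the fingertips; this is the grasp point; z points along the fingers, y is the direction in which the jaws open and shut (so a half turn about z gives the same grasp; the last joint's range is limited). The gripper opens to 88 mm and grips with 3 to 60 N. Pads are 20 mm wide; open, the fingers measure 115 mm over their backs; the gripper's body (75 mm by 178 mm) begins 61 mm behind the grasp point.
Start: joints at [-1.234, 0.091, 1.231, -0, 1.82, -0.057], TCP at [0.23, -0.554, 0.241] pointing down, gripper open.
Joint ranges: [-2.87, 2.87], [-0.86, 2.18], [0.17, 2.46], [-1.51, 4.65], [0.06, 2.69], [-2.65, 2.65]. Speed limits (rad/s): [2.57, 2.57, 3.01, 3.14, 3.14, 3.14].

INTERFACE

Orientations are given as a unit quaternion [w, x, y, z].
In Python, from rig import robot gives the robot as it stands. The module is installed in compiled form; this text tells all that it offers.
- The arm moves only by the tool jog_arm, never from a script. Its argument "plan" is a list of rows, each an object with "hand": the opening, from 0 (shut) to 1 (fully open); "xyz": the shift along the world's x, y, z in m, a list of three; "roll": the turn about the world's z in rad. In form: [{"hand": hand, "xyz": [dx, dy, dz], "roll": roll}, ...]. A call has 1 to 10 rows; each row is the pose to reach, as a shift and turn from the pose commanded when the call began; what a row does not reach only later rows make up. A row lasts 1/8 s, in which the tool goes at most 62.5 mm and 10.7 degrees, less where a joint would pass 70% of its speed; a pose out of reach is approached as far as the arm can. A call with a gripper value outside its range is refused whole. The fingers move at their own pace and stop on an object; "squeeze" is the grip in N (left out, the last holds). Time passes only in rows, so rows that repeat a pose let the fingers close. It gives the time, the measured TCP pose, the force and the opening at its end, in the units of the state.
- robot.observe(): the state, without advancing time (a new reading comes with each control period).
- robot.snapshot(name): name is "scene" or "top"; returns a dict with "pixels" (480x640x3 uint8, red, green, blue), "z_map" (480x640 float32, m along the optical axis (not along the pixel's ray), 0 where there is no reading), "mtx" (3x3 intrinsics, pixels), "T" (4x4, takes a point from camera to world coordinates). Camera axes: x right, y down, z forward; pixel columns grow to the right and rows downward; lengths in m; the calibration is good to about 2 mm. A picture is of the moment at which its call begins.
- robot.sign_off(): hands the job in, once; it reports no verdict.
The state is a dict: "time_s": time; "q": joint angles; "dq": joint speeds; "joint_torque": joint torques, N m; "ee_pos": TCP position; "tcp_rot": TCP orientation; "force": force on the tool from outside, world axes, zero at the start; "wrist_torque": the same for the moment, N m; "gripper_width": finger opening in m.
Only numpy, scipy, OpenCV 4.12 (cv2) and the standard library are available. Lean on these libraries where they do the work, as an engineer would, in place of code of your own. Each camera call takes 0.05 s, during which the arm holds its last target. There are 200 camera calls.

## Working session

There is one attempt and no reset: what is moved stays moved. The work goes in short steps, Python scripts to look and compute and a tool call to move; the robot and the scene stay as the last step left them, time stands still between calls to the robot, and variables do not carry over. Pictures are saved under pics/ and viewed, about 8 in all and at most 12, crops included, and the job is handed in when it is done.

Besides the shell and the picture viewer there is one more tool, called after "Call:" as name(argument=value, ...), one argument or row to a line, values as JSON. jog_arm: Moves the arm, as the interface text tells. Its arguments: {"type":"object","properties":{"plan":{"type":"array"},"squeeze":{"type":"number"}},"required":["plan"]}

```bash
mkdir -p pics
cat > h.py <<'E'
import numpy as np, cv2
from rig import robot
def snap(n,f=None):
    s=robot.snapshot(n)
    if f: cv2.imwrite('pics/'+f,cv2.cvtColor(s['pixels'],cv2.COLOR_RGB2BGR))
    return s
def cloud(s):
    K=s['mtx'];z=s['z_map'];v,u=np.mgrid[:480,:640]
    p=np.stack([(u-K[0,2])/K[0,0]*z,(v-K[1,2])/K[1,1]*z,z],-1)
    w=p@s['T'][:3,:3].T+s['T'][:3,3]; w[z==0]=np.nan
    return w
def ray(s,u,v,h):
    d=s['T'][:3,:3]@np.linalg.solve(s['mtx'],[u,v,1.]);o=s['T'][:3,3]
    return o+d*(h-o[2])/d[2]
E
python3 - <<'E'
from h import *
o=robot.observe();print(o)
for n in('scene','top'):
    s=snap(n,n+'0.png');print(n,s['mtx'],s['T'])
    np.savez(n+'0.npz',**s)
    p=s['pixels'].astype(int);m=(p[...,0]>120)&(p[...,1]<70)&(p[...,2]<70)
    k,l,st,c=cv2.connectedComponentsWithStats(m.astype(np.uint8))
    w=cloud(s)
    for i in range(1,k):
        if st[i,4]>15:print(st[i],c[i],np.nanmedian(w[l==i],0),np.nanmax(w[l==i][:,2]))
E
```

```text
{'time_s': 0.0, 'q': array([-1.23366872e+00,  9.18203079e-02,  1.23186021e+00,  1.08894884e-06,
        1.81977316e+00, -5.67360320e-02]), 'dq': array([ 7.50880916e-05,  2.78596752e-05,  8.87727811e-05, -8.40788277e-04,
       -7.49471252e-04,  2.39849354e-03]), 'joint_torque': array([-7.98123756e-05, -4.46454012e+01, -4.06445754e+01,  6.97214319e-02,
        2.91819102e-02, -1.48811878e-04]), 'ee_pos': array([ 0.23015128, -0.5538323 ,  0.24024441]), 'tcp_rot': array([-9.21455283e-04,  9.80671066e-01,  1.95661428e-01, -1.29504184e-04]), 'force': array([-0.05882549, -0.14984105, -0.1742875 ]), 'wrist_torque': array([-0.0358922 , -0.0033741 ,  0.01354046]), 'gripper_width': 0.08791223607971534}
scene [[437.53345565   0.         316.83309549]
 [  0.         437.53345565 241.75857334]
 [  0.           0.           1.        ]] [[-0.49252531 -0.6002586   0.6301654  -0.22101778]
 [-0.87028261  0.34402005 -0.35250303  0.29983609]
 [-0.00519655 -0.72203865 -0.6918332   0.91980645]
 [ 0.          0.          0.          1.        ]]
[284 236   5   4  16] [286.    237.125] [ 0.59296106 -0.0575
[... 197 characters left out ...]
.1269411   0.4002163 ]
 [-0.99975661  0.02198628  0.00182383 -0.11487105]
 [-0.00459961 -0.12687085 -0.99190858  1.08761615]
 [ 0.          0.          0.          1.        ]]
[ 96 152  10  18  48] [102.25       161.33333333] [ 0.76659145  0.44241832 -0.0610102 ] -0.05388896764221607
[ 81 160  16   5  16] [ 88.5 162.5] [ 0.7612222   0.47619969 -0.05492131] -0.03554505201185787
[ 82 179   7  13  23] [ 85.7826087  185.47826087] [ 0.70224284  0.48022553 -0.0566324 ] -0.04164134161137989
[ 98 204   7  18  31] [102.        214.4516129] [ 0.62186321  0.43699148 -0.05981846] -0.053549699082293234
[543 210  10   7  32] [547.34375 213.28125] [ 0.5885062  -0.66761817  0.01455347] 0.027246807722312916
```

View pics/scene0.png

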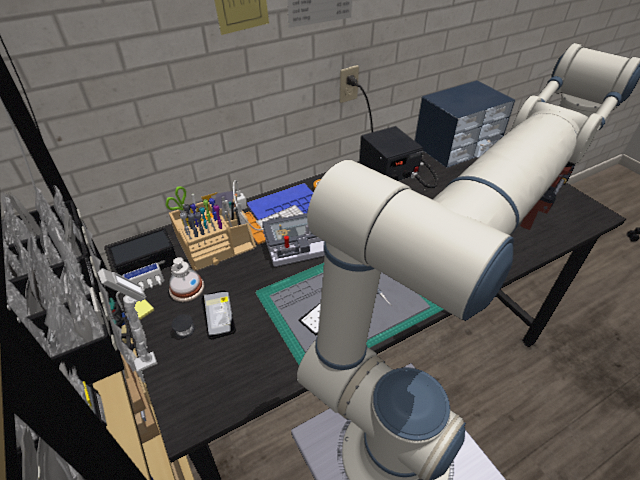

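View pics/top0.png

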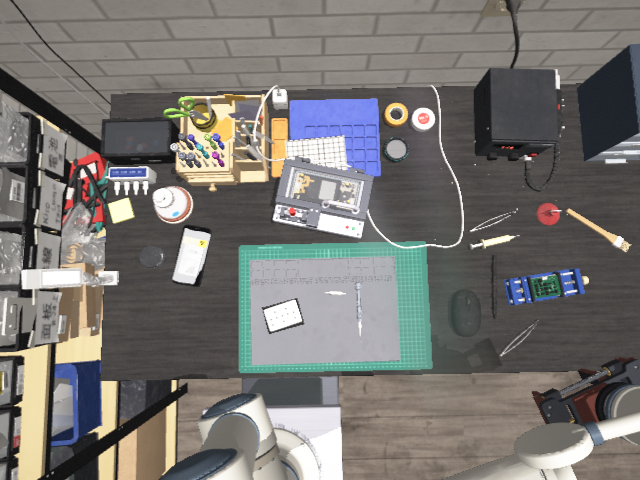

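The top view shows the fixture around pixels (325,198), with its hinge edge toward the wall and the red knob at (292,211). The scene view has the knob at (286,240). I'll enlarge the fixture next.

Run:
```python
from h import *
a=cv2.imread('pics/top0.png')[145:250,260:385]
cv2.imwrite('pics/c1.png',cv2.resize(a,None,fx=5,fy=5,interpolation=cv2.INTER_CUBIC))
s=dict(np.load('top0.npz'));w=cloud(s)
for uv in [(292,211),(289,158),(372,172),(272,222),(361,237),(320,200),(340,225)]:
    print(uv,w[uv[1],uv[0]].round(4))
p=s['pixels'].astype(int);m=(p[...,0]>110)&(p[...,1]<90)&(p[...,2]<90);m[:200]=0;m[225:]=0;m[:,:280]=0;m[:,305:]=0
v,u=np.nonzero(m);print(u.mean(),v.mean(),len(u),ray(s,u.mean(),v.mean(),.085),np.nanmax(w[m],0),np.nanmedian(w[m],0))
# high points
sub=w[145:250,260:385];hm=(sub[...,2]>.075)&(sub[...,2]<.1)
v,u=np.nonzero(hm)
for a,b in zip(u,v): print(a+260,b+145,sub[b,a].round(3),p[b+145,a+260],end=';')
```

```text
(292, 211) [ 0.5938 -0.0603  0.0887]
(289, 158) [ 0.7399 -0.0508  0.0142]
(372, 172) [ 0.7005 -0.2521  0.0129]
(272, 222) [ 0.5847 -0.0066  0.0014]
(361, 237) [ 5.434e-01 -2.212e-01 -3.000e-04]
(320, 200) [ 0.6254 -0.1238  0.052 ]
(340, 225) [ 0.5698 -0.17    0.0252]
292.4 213.6 10 [ 0.58856616 -0.06089052  0.085     ] [ 0.59148702 -0.05540246  0.08939677] [ 0.59031238 -0.06056794  0.08197419]
262 145 [0.748 0.006 0.089] [252 236 190];263 145 [0.749 0.004 0.087] [250 231 183];264 145 [0.748 0.001 0.091] [230 198 151];262 146 [0.745 0.006 0.09 ] [252 237 191];263 146 [0.747 0.004 0.087] [250 233 185];264 146 [0.747 0.002 0.085] [229 198 151];262 147 [0.743 0.006 0.091] [252 237 192];263 147 [0.744 0.004 0.088] [250 233 187];264 147 [0.744 0.001 0.088] [229 199 153];260 148 [0.745 0.012 0.079] [242 222 179];261 148 [0.743 0.009 0.083] [243 222 175];262 148 [0.741 0.006 0.089] [252 238 193];263 148 [0.74  0.003 0.091] [250 234 188];264 148 [0.741 0.001 0.088] [229 199 153];260 149 [0.742 0.012 0.08 ] [180 159 130];261 149 [0.744 0.01  0.075] [220 187 144];262 149 [0.739 0.006 0.089] [25
[... 9838 characters left out ...]
56  0.09 ] [254  97  92];291 211 [ 0.593 -0.058  0.092] [254  98  93];292 211 [ 0.594 -0.06   0.089] [254 100  94];293 211 [ 0.593 -0.063  0.093] [254 100  95];294 211 [ 0.593 -0.065  0.09 ] [251 122 121];295 211 [ 0.595 -0.067  0.083] [210 181 189];290 212 [ 0.592 -0.056  0.089] [252  92  87];291 212 [ 0.591 -0.058  0.09 ] [254 101  95];292 212 [ 0.592 -0.06   0.088] [254 102  96];293 212 [ 0.591 -0.063  0.093] [252  95  90];294 212 [ 0.591 -0.065  0.088] [219  72  69];290 213 [ 0.59  -0.055  0.083] [177  72  71];291 213 [ 0.589 -0.058  0.089] [186  54  51];292 213 [ 0.59  -0.06   0.087] [178  51  48];293 213 [ 0.589 -0.062  0.089] [148  44  42];294 213 [ 0.591 -0.064  0.081] [146  40  38];
```

View pics/c1.png

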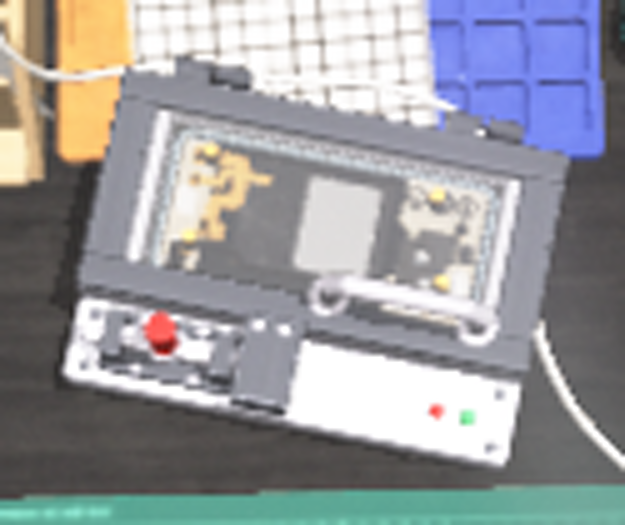

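The enlarged crop shows the bar handle's legs at crop pixels (327,295) and (477,325), the knob at (160,330), and the hood at (265,365).

A line fit along the bar gives:
- **Fixture yaw:** about -0.234 rad
- **Handle middle:** about (0.607, -0.170, 0.0875)
- **Knob:** (0.596, -0.061), which matches the handle position with the bolt drawn about 6 mm

I'll go above the handle now.

Call:
jog_arm(
  plan=[
    {"hand": 0.5,"xyz": [0.377,0.384,-0.04],"roll": 0.942},
    {"hand": 0.5,"xyz": [0.377,0.384,-0.04],"roll": 0.942},
    {"hand": 0.5,"xyz": [0.377,0.384,-0.04],"roll": 0.942},
    {"hand": 0.5,"xyz": [0.377,0.384,-0.04],"roll": 0.942},
    {"hand": 0.5,"xyz": [0.377,0.384,-0.04],"roll": 0.942},
    {"hand": 0.5,"xyz": [0.377,0.384,-0.04],"roll": 0.942},
    {"hand": 0.5,"xyz": [0.377,0.384,-0.04],"roll": 0.942},
    {"hand": 0.5,"xyz": [0.377,0.384,-0.04],"roll": 0.942},
    {"hand": 0.5,"xyz": [0.377,0.384,-0.04],"roll": 0.942},
    {"hand": 0.5,"xyz": [0.377,0.384,-0.04],"roll": 0.942},
  ],
)

```text
time_s: 1.35
ee_pos: [0.6082, -0.1675, 0.1996]
tcp_rot: [-0.001, 0.784, 0.621, -0.001]
force: [0.5, 0.4, -1.8]
gripper_width: 0.0439
```

Run:
```python
from h import *
s=snap('scene','s1.png')
im=cv2.imread('pics/s1.png')
T=np.linalg.inv(s['T'])
def proj(p):
    c=T@np.append(p,1);q=s['mtx']@c[:3];return (q[:2]/q[2])
print(robot.observe()['ee_pos'])
yx=np.array([.232,.973,0])
for n,p in [('h',[.607,-.170,.0875]),('k',[.596,-.0605,.089]),('hl',np.array([.607,-.17,.0875])+.027*yx),('hr',np.array([.607,-.17,.0875])-.027*yx)]: print(n,proj(np.array(p)))
a=im[180:290,240:380];cv2.imwrite('pics/c2.png',cv2.resize(a,None,fx=5,fy=5,interpolation=cv2.INTER_CUBIC))
```

```text
[ 0.60740089 -0.16908852  0.20012275]
h [318.70192596 221.77331418]
k [286.44867899 236.54033521]
hl [309.68431371 223.52462846]
hr [327.64399791 220.0366706 ]
```

View pics/c2.png

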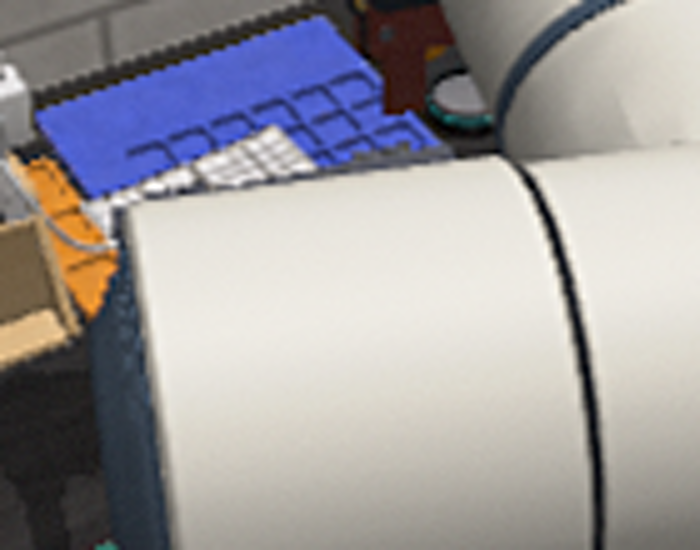

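The arm hides the fixture in the scene view. The lateral tolerance (±17 mm) is enough, so I'll descend over the bar and close gently.

Call:
jog_arm(
  plan=[
    {"hand": 0.5,"xyz": [0,0,-0.05],"roll": 0},
    {"hand": 0.5,"xyz": [0,0,-0.08],"roll": 0},
    {"hand": 0.5,"xyz": [0,0,-0.1],"roll": 0},
    {"hand": 0.5,"xyz": [0,0,-0.112],"roll": 0},
    {"hand": 0.5,"xyz": [0,0,-0.112],"roll": 0},
    {"hand": 0.5,"xyz": [0,0,-0.112],"roll": 0},
  ],
  squeeze=6,
)

```text
time_s: 2.15
ee_pos: [0.6079, -0.1704, 0.091]
tcp_rot: [0.001, 0.785, 0.619, 0.001]
force: [-0.7, 0.4, 0.4]
gripper_width: 0.0438
```

Call:
jog_arm(
  plan=[
    {"hand": 0.3,"xyz": [0,0,0],"roll": 0},
    {"hand": 0.2,"xyz": [0,0,0],"roll": 0},
    {"hand": 0.16,"xyz": [0,0,0],"roll": 0},
    {"hand": 0.16,"xyz": [0,0,0],"roll": 0},
  ],
)

```text
time_s: 2.65
ee_pos: [0.6072, -0.17, 0.0893]
tcp_rot: [0.0, 0.785, 0.619, 0.0]
force: [-0.4, 0.6, -0.1]
gripper_width: 0.0142
```

Call:
jog_arm(
  plan=[
    {"hand": 0.05,"xyz": [0,0,0],"roll": 0},
    {"hand": 0.0,"xyz": [0,0,0],"roll": 0},
    {"hand": 0.0,"xyz": [0,0,0],"roll": 0},
    {"hand": 0.0,"xyz": [0,0,0],"roll": 0},
  ],
  squeeze=10,
)

```text
time_s: 3.15
ee_pos: [0.6067, -0.1699, 0.0893]
tcp_rot: [-0.001, 0.785, 0.619, -0.0]
force: [-5.4, 0.7, 2.7]
gripper_width: 0.0096
```

Bar gripped (9.6 mm). Tug in 1 mm steps.

Call:
jog_arm(
  plan=[
    {"hand": 0,"xyz": [0,0,0.001],"roll": 0},
    {"hand": 0,"xyz": [0,0,0.0015],"roll": 0},
    {"hand": 0,"xyz": [0,0,0.0015],"roll": 0},
  ],
)

```text
time_s: 3.52
ee_pos: [0.6071, -0.17, 0.0904]
tcp_rot: [-0.0, 0.785, 0.619, -0.0]
force: [-3.5, 1.0, -2.5]
gripper_width: 0.0094
```

Call:
jog_arm(
  plan=[
    {"hand": 0,"xyz": [0,0,0.0005],"roll": 0},
    {"hand": 0,"xyz": [0,0,0.0005],"roll": 0},
  ],
)

```text
time_s: 3.78
ee_pos: [0.6074, -0.1701, 0.0913]
tcp_rot: [0.0, 0.785, 0.619, 0.0]
force: [-1.1, 0.0, -2.0]
gripper_width: 0.0098
```

Call:
jog_arm(
  plan=[
    {"hand": 0,"xyz": [0,0,0.0005],"roll": 0},
    {"hand": 0,"xyz": [0,0,0.0005],"roll": 0},
  ],
)

```text
time_s: 4.03
ee_pos: [0.6077, -0.1702, 0.0919]
tcp_rot: [0.0, 0.785, 0.619, 0.0]
force: [1.0, 0.8, -3.0]
gripper_width: 0.0094
```

Call:
jog_arm(
  plan=[
    {"hand": 0,"xyz": [0,0,0.0005],"roll": 0},
    {"hand": 0,"xyz": [0,0,0.0005],"roll": 0},
  ],
)

```text
time_s: 4.28
ee_pos: [0.6078, -0.1702, 0.0924]
tcp_rot: [0.001, 0.785, 0.619, 0.001]
force: [3.5, -0.0, -5.2]
gripper_width: 0.0095
```

Call:
jog_arm(
  plan=[
    {"hand": 0,"xyz": [0.0006,0,0.0004],"roll": 0},
    {"hand": 0,"xyz": [0.0006,0,0.0004],"roll": 0},
  ],
)

```text
time_s: 4.53
ee_pos: [0.608, -0.1702, 0.0928]
tcp_rot: [0.0, 0.785, 0.619, 0.0]
force: [2.9, -0.8, -4.8]
gripper_width: 0.0096
```

Call:
jog_arm(
  plan=[
    {"hand": 0,"xyz": [0.0003,0,0.0005],"roll": 0},
    {"hand": 0,"xyz": [0.0003,0,0.0005],"roll": 0},
  ],
)

```text
time_s: 4.78
ee_pos: [0.6082, -0.1703, 0.0933]
tcp_rot: [0.0, 0.785, 0.619, 0.0]
force: [3.9, -1.8, -5.6]
gripper_width: 0.0095
```

Call:
jog_arm(
  plan=[
    {"hand": 0,"xyz": [0.0005,0,0.0007],"roll": 0},
    {"hand": 0,"xyz": [0.0005,0,0.0007],"roll": 0},
  ],
)

```text
time_s: 5.03
ee_pos: [0.6085, -0.1703, 0.094]
tcp_rot: [0.0, 0.785, 0.619, -0.0]
force: [2.7, -2.2, -3.8]
gripper_width: 0.0092
```

Call:
jog_arm(
  plan=[
    {"hand": 0,"xyz": [0.0005,0,0.0007],"roll": 0},
    {"hand": 0,"xyz": [0.0005,0,0.0007],"roll": 0},
  ],
)

```text
time_s: 5.28
ee_pos: [0.6089, -0.1704, 0.0947]
tcp_rot: [-0.0, 0.785, 0.619, -0.0]
force: [0.8, -3.3, -3.4]
gripper_width: 0.0096
```

Call:
jog_arm(
  plan=[
    {"hand": 0,"xyz": [0.0004,-0.0005,0.001],"roll": 0},
    {"hand": 0,"xyz": [0.0004,-0.0005,0.001],"roll": 0},
  ],
)

```text
time_s: 5.52
ee_pos: [0.6093, -0.1705, 0.0958]
tcp_rot: [-0.0, 0.785, 0.619, -0.0]
force: [0.1, -2.1, -1.3]
gripper_width: 0.0096
```

Call:
jog_arm(
  plan=[
    {"hand": 0,"xyz": [0.0004,-0.0003,0.001],"roll": 0},
    {"hand": 0,"xyz": [0.0004,-0.0003,0.001],"roll": 0},
  ],
)

```text
time_s: 5.78
ee_pos: [0.6098, -0.1706, 0.0968]
tcp_rot: [-0.0, 0.785, 0.619, 0.0]
force: [-0.9, -0.7, -2.3]
gripper_width: 0.0097
```

Run:
```python
from h import *
s=snap('top','t2.png');w=cloud(s)
a=cv2.imread('pics/t2.png')[145:250,260:385]
cv2.imwrite('pics/c3.png',cv2.resize(a,None,fx=5,fy=5,interpolation=cv2.INTER_CUBIC))
s0=dict(np.load('top0.npz'));w0=cloud(s0)
# height change on lid frame along the left strip
for f in [(-50,45),(-50,60),(-50,80),(-50,100),(-30,95),(0,95),(30,95),(50,90),(-50,-95),(-20,-95),(20,-95)]:
    R=np.array([[.973,.232],[-.232,.973]]);c=np.array([.607,-.170])-R@np.array([-.038,-.045])
    p=c+R@(np.array(f)/1000)
    z=[]
    for W in(w0,w):
        d=np.hypot(W[...,0]-p[0],W[...,1]-p[1]);m=(d<.006)&(W[...,2]<.08)
        z.append(np.nanmedian(W[m][:,2]) if m.sum()>2 else np.nan)
    print(f,p.round(3),np.round(z,4))
```

```text
(-50, 45) [ 0.616 -0.08 ] [0.0536    nan]
(-50, 60) [ 0.62  -0.065] [0.0539 0.0616]
(-50, 80) [ 0.624 -0.046] [0.0529 0.0622]
(-50, 100) [ 0.629 -0.026] [0.0534 0.0616]
(-30, 95) [ 0.647 -0.036] [0.055  0.0596]
(0, 95) [ 0.676 -0.043] [0.0539 0.0591]
(30, 95) [ 0.706 -0.05 ] [0.0533 0.0563]
(50, 90) [ 0.724 -0.059] [0.0541 0.0544]
(-50, -95) [ 0.584 -0.216] [0.0524 0.0604]
(-20, -95) [ 0.613 -0.223] [0.0534 0.0608]
(20, -95) [ 0.652 -0.232] [0.0542    nan]
```

View pics/c3.png

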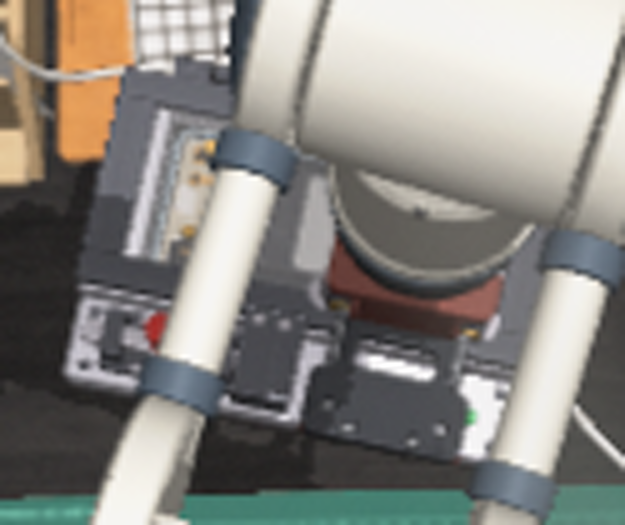

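The lid's front frame rose 8 mm (about 0.075 rad) with only its own weight of 2–3 N on the tool. The crop shows the knob unmoved at (157,330). So the bolt isn't holding the lid and can stay where it was found. I'll raise along the arc, with a short pause past 0.09 rad.

Call:
jog_arm(
  plan=[
    {"hand": 0,"xyz": [0.0013,-0.0003,0.0025],"roll": 0},
    {"hand": 0,"xyz": [0.0026,-0.0006,0.0051],"roll": 0},
    {"hand": 0,"xyz": [0.0026,-0.0006,0.0051],"roll": 0},
    {"hand": 0,"xyz": [0.0026,-0.0006,0.0051],"roll": 0},
    {"hand": 0,"xyz": [0.0045,-0.001,0.0082],"roll": 0},
    {"hand": 0,"xyz": [0.0063,-0.0015,0.0112],"roll": 0},
    {"hand": 0,"xyz": [0.0084,-0.002,0.0142],"roll": 0},
    {"hand": 0,"xyz": [0.0105,-0.0025,0.0171],"roll": 0},
    {"hand": 0,"xyz": [0.0105,-0.0025,0.0171],"roll": 0},
  ],
)

```text
time_s: 6.95
ee_pos: [0.6204, -0.1731, 0.1147]
tcp_rot: [-0.0, 0.785, 0.619, 0.0]
force: [-5.1, 3.0, 1.7]
gripper_width: 0.0096
```

Call:
jog_arm(
  plan=[
    {"hand": 0,"xyz": [0.0016,-0.0004,0.0028],"roll": 0},
    {"hand": 0,"xyz": [0.0039,-0.0009,0.0058],"roll": 0},
    {"hand": 0,"xyz": [0.0063,-0.0015,0.0085],"roll": 0},
    {"hand": 0,"xyz": [0.0087,-0.002,0.0111],"roll": 0},
    {"hand": 0,"xyz": [0.0113,-0.0027,0.0135],"roll": 0},
    {"hand": 0,"xyz": [0.014,-0.0033,0.0159],"roll": 0},
    {"hand": 0,"xyz": [0.014,-0.0033,0.0159],"roll": 0},
  ],
)

```text
time_s: 7.82
ee_pos: [0.6348, -0.1764, 0.1312]
tcp_rot: [0.0, 0.785, 0.619, 0.001]
force: [-5.3, 3.2, 3.4]
gripper_width: 0.0096
```

Call:
jog_arm(
  plan=[
    {"hand": 0,"xyz": [0.0022,-0.0005,0.0027],"roll": 0},
    {"hand": 0,"xyz": [0.005,-0.0012,0.0049],"roll": 0},
    {"hand": 0,"xyz": [0.008,-0.0019,0.007],"roll": 0},
    {"hand": 0,"xyz": [0.0109,-0.0026,0.0089],"roll": 0},
    {"hand": 0,"xyz": [0.0139,-0.0033,0.0109],"roll": 0},
    {"hand": 0,"xyz": [0.017,-0.0041,0.0126],"roll": 0},
    {"hand": 0,"xyz": [0.0201,-0.0048,0.0142],"roll": 0},
    {"hand": 0,"xyz": [0.0233,-0.0056,0.0157],"roll": 0},
    {"hand": 0,"xyz": [0.0233,-0.0056,0.0157],"roll": 0},
  ],
)

```text
time_s: 8.95
ee_pos: [0.6586, -0.1822, 0.1474]
tcp_rot: [0.001, 0.785, 0.619, 0.001]
force: [-4.3, 3.1, 5.8]
gripper_width: 0.0098
```

Call:
jog_arm(
  plan=[
    {"hand": 0,"xyz": [0.0032,-0.0008,0.0022],"roll": 0},
    {"hand": 0,"xyz": [0.0065,-0.0015,0.0035],"roll": 0},
    {"hand": 0,"xyz": [0.0098,-0.0023,0.0047],"roll": 0},
    {"hand": 0,"xyz": [0.0132,-0.0032,0.0058],"roll": 0},
    {"hand": 0,"xyz": [0.0158,-0.0037,0.0065],"roll": 0},
    {"hand": 0,"xyz": [0.0184,-0.0044,0.0071],"roll": 0},
    {"hand": 0,"xyz": [0.0184,-0.0044,0.0071],"roll": 0},
    {"hand": 0,"xyz": [0.0184,-0.0044,0.0071],"roll": 0},
  ],
  squeeze=15,
)

```text
time_s: 9.95
ee_pos: [0.6768, -0.1865, 0.153]
tcp_rot: [0.0, 0.785, 0.619, 0.001]
force: [-2.6, 3.7, 4.4]
gripper_width: 0.0094
```

Run:
```python
from h import *
o=robot.observe();print(o['ee_pos'],o['force'],abs(o['dq']).max())
s=snap('top','t3.png');w=cloud(s)
R=np.array([[.973,.232],[-.232,.973]]);c=np.array([.607,-.170])-R@np.array([-.038,-.045])
f=(w[...,:2]-c)@R; e=(o['ee_pos'][:2]-c)@R
h=np.array([e[0]-.058,o['ee_pos'][2]-.048]);print('handle rel hinge',h,'R',np.hypot(*h),'phi',np.arctan2(h[1],-h[0])-.3904)
# lid left-side strip
m=(abs(f[...,1]-.093)<.012)&(abs(f[...,0])<.075)&(w[...,2]>.06)&(w[...,2]<.25)
q=np.c_[f[m][:,0],w[m][:,2]];print(len(q))
if len(q)>5: k=np.polyfit(q[:,0],q[:,1],1);print('slope deg',np.degrees(np.arctan(k[0])),k,q.min(0),q.max(0))
a=cv2.imread('pics/t3.png')[120:270,230:430]
cv2.imwrite('pics/c4.png',cv2.resize(a,None,fx=4,fy=4,interpolation=cv2.INTER_CUBIC))
```

```text
[ 0.67675877 -0.18646617  0.15304891] [-2.59580014  3.67458631  4.42910438] 0.0011793616485339929
handle rel hinge [-0.02432558  0.10504891] R 0.10782860442611142 phi 0.9528427154402106
217
slope deg -52.17365882913236 [-1.28796912  0.13395065] [-0.01175868  0.06076015] [0.05576025 0.14666585]
```

View pics/c4.png

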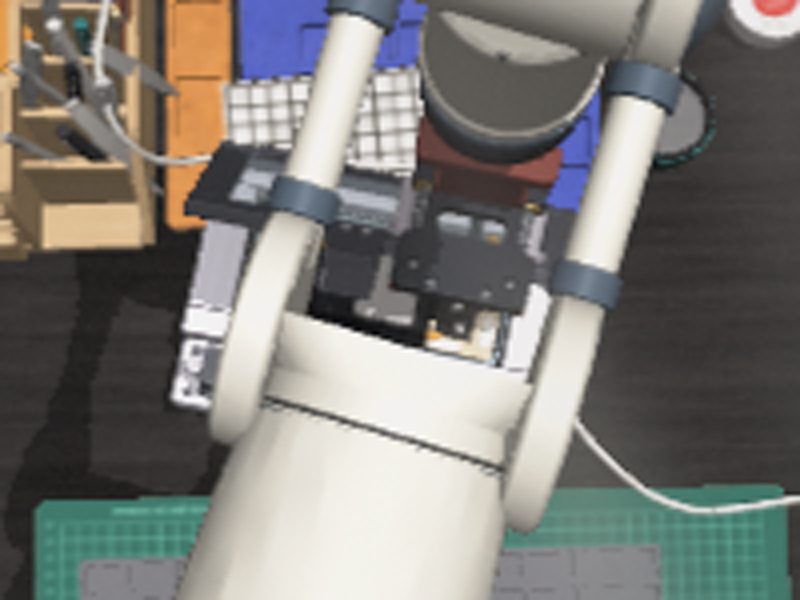

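The lid frame shows raised at the back (crop (200–410, 150–220)), with the nest and phone open in front of it. The measured slope is 52° and the arc estimate 54.6°, both inside 46–66°. The arm is at rest and holding the bar.

```bash
python3 -c "
from rig import robot
print(robot.sign_off())"
```

```text
the job is handed in; nothing more can be done
None
```

The lid is up at about 52–55° and still held by its bar handle, and I've handed the job in.

- **Tug:** I gripped the bar and lifted it in steps of about 0.5–1 mm with the bolt untouched. The upward load peaked at about 5.6 N, then fell back to 1–3 N, roughly the lid's own weight. The camera showed the front frame 8 mm up (about 0.075 rad), so the bolt was not holding the lid. The brief peak may have been the grip dragging the bar sideways, or a barely caught nose slipping off; either way it was far below 20 N.
- **Bolt:** Because the lid was free, I left the bolt where I found it, about 6 mm drawn by my estimate.
- **Final checks:** The depth image gave a lid slope of 52°, and the handle's arc gave 54.6°, against the 46–66° allowed. The fingers were closed on the bar at 9.4 mm opening with about 6 N on the tool. The arm was at rest at about 10 s of the 51 s allowed.
- **Less certain:** The arm hid part of the scene at the end, including the knob. I therefore did not measure the phone or the other items on the desk again, but nothing came near them. The arc check also put the handle about 4 mm too far from the hinge, which fits the bar sitting slightly below the grasp point.

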